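# Refit the louvred cover of a bench filter unit

### The arm

A 6-joint arm with a two-finger parallel gripper is mounted at the origin on the work surface. World frame = base frame: x ahead of the robot, y to its left, z up, the work surface at z = 0. Lengths are in m, angles in rad, forces in N, time in s.
With the tool pointing down it reaches from about 0.35 to 0.975 m from the base axis. Payload 4.9 kg.
Tool frame: the origin (TCP) lies on the mounting face of the last link; the fingertips stand 173 mm ahead of it and the grasp point (between the pads) lies 155 mm ahead of it (tcp_to_grasp is the distance from the TCP to the grasp point, in m); z points along the fingers, y is the line along which they close (so a half turn about z gives the same grasp; the last joint's range is limited). The gripper opens to 85 mm and grips with 20 to 120 N. Pads are 22 mm wide; open, the fingers measure 114 mm over their backs; the gripper's body (76 mm by 85 mm) begins 54 mm behind the grasp point. The pads swing forward as they close: fully open they stand 13 mm farther back than shut.
Start: joints at [-1.379, 0.053, 1.613, -0, 1.476, -0.119], TCP at [0.191, -0.595, 0.405] pointing down, gripper open.
Joint ranges: [-3.01, 3.01], [-1.01, 2.22], [0.06, 2.58], [-1.02, 4.17], [0.09, 2.62], [-3.14, 3.14]. Speed limits (rad/s): [2.57, 2.57, 3.14, 3.14, 3.14, 3.14].

### API

Orientations are given as a rotation vector (axis times angle).
In Python, from station import get_obs, get_image, calibration, finish_job, tcp_to_grasp gives the robot as it stands. The module is installed in compiled form; this text tells all that it offers.
- The arm moves only by the tool arm_command, never from a script. Its argument "plan" is a list that holds one entry, the list of rows, each a list of 6 numbers: the shift along the tool's x, y, z in cm, then the turn, a rotation vector about the tool's x, y, z in rad. A call has 1 to 12 rows; each row is the pose to reach, as a shift and turn from the pose commanded when the call began, along the tool's axes at that moment; what a row does not reach only later rows make up. A row lasts 1/12 s, in which the tool goes at most 41.7 mm and 7.16 degrees, less where a joint would pass 70% of its speed; a pose out of reach is approached as far as the arm can. A call with a gripper value outside its range is refused whole. "gripper" is the closure, from -1 (fully open) to 1 (shut), set as the call begins (left out, the last holds). The fingers move at their own pace and stop on an object; "force" is the grip in N (left out, the last holds). Time passes only in rows, so rows that repeat a pose let the fingers close. It gives the time, the measured TCP pose, the force, the opening and the grip force at its end, in the units of the state.
- get_obs(): the state, without advancing time (a new reading comes with each control period).
- get_image(name): name is "scene" or "top" or "wrist"; returns (picture, depth): 480x640x3 uint8, blue, green, red; 480x640 float32, m along the optical axis (not along the pixel's ray), 0 where there is no reading.
- calibration(name): a dict with "fx", "fy", "cx", "cy" (pixels), "pose" (4x4, takes a point from camera to world coordinates). Camera axes: x right, y up, looking along -z (the intrinsics and any distortion apply to the point x, -y, -z); pixel columns grow to the right and rows downward; lengths in m; the calibration is good to about 2 mm. The wrist camera is an equidistant fisheye: a pixel r from the principal point sees the ray r / f radians off the axis. A picture is of the moment at which its call begins: read the wrist's pose just before it. calibration takes no time and is no camera call; for the wrist camera it gives the pose at the moment of the call.
- finish_job(): hands the job in; it is judged then, once.
The state is a dict: "t": time; "q": joint angles; "dq": joint speeds; "effort": joint torques, N m; "tool_pos": TCP position; "tool_rot": TCP orientation; "contact_force": force on the tool from outside, world axes, zero at the start; "wrist_torque": the same for the moment, N m; "opening": finger opening in m; "grip_force": force on a finger pad.
Only numpy, scipy, OpenCV 4.12 (cv2) and the standard library are available. Lean on these libraries where they do the work, as an engineer would, in place of code of your own. Each camera call takes 0.05 s, during which the arm holds its last target. There are 200 camera calls.

### The job

The clean-air filter unit on the bench stands open: put its louvred cover back on. Hold the cover tilted, ease its steel lip under the ledge of the opening without forcing it, swing it down and press the free edge home until the sprung catch snaps over it, so that the cover sits fully down and flush; leave the dish, the bottle and the slide box where they are.

Things in the scene. Friction and masses are not known exactly. Their poses are not given: they have to be found in the camera images.
- unit: White filter unit on levelling feet, fixed on the bench, 234 x 190 mm, 100 mm tall above its origin, left or right of the work. Origin: bottom centre; x roughly away from the robot, z up. Its top is a slide-out filter deck, stiff to move, left anywhere up to 15 mm either way along x from nominal (not measured: see it or feel for it). Deck frame = unit frame shifted by that much.
- seat (a point): A point on the unit, 86 mm above its origin: the height of the deck's flat grey seat, and the nominal place of the fitted cover's origin (axes parallel to the unit's). With the deck shifted, the cover ends shifted alike. Recess, in the deck frame: far wall x 76.5 mm, side walls y +-72 mm, rim z 100 mm; seat x -88 to -30 mm at the ledge end, then the filter, lower.
- ledge_nominal (a point): A point on the unit (-77, 0, 94 mm): where the lower free edge of the deck's dark steel ledge is when the deck is not shifted. Ledge z 94 to 100 mm; slot below it z 86 to 94 mm, ending at a wall at deck x -88.5 mm. From ledge edge to far wall is shorter than the cover with its lip: the cover goes in only tilted, lip end low. Play of the fitted cover 1.5 mm in x, 2 mm in y.
- catch (a joint): Blue sprung catch, 36 mm wide, on the middle of the deck's far rim; slides back along +x, 0 = sprung forward, up to 0.008 m. Nose reaches deck x 71 mm, underside z 93 mm; above z 95.5 mm a slippery ramp (60 deg) up to z 105 mm. The cover's free edge, pressed down with some 6 to 12 N, pushes it back about 4 mm; then it snaps over the edge and reads 0 again.
- cover: Grey louvred cover, about 0.35 kg, flat on the bench, right way up. Origin: centre of its underside; x towards the free edge, z up. Body x -71 to 67, y +-70 mm, 14 mm thick. At -x a steel tongue 4 mm thick, flush with the underside, y +-60, to x -87 mm, its last 3 mm turned up to 6.5 mm (the lip). At +x a step to x 75 mm, 6 mm high, which the catch snaps over.
- handle (a point): Centre of the black bridge handle's bar (cover frame 0, 0, 43 mm). The bar runs along the cover's y, 100 mm long, 12 mm thick (x), z 36 to 50 mm, on two 12 mm posts at y +-44 mm; free between the bar and the cover's top at z 14 mm.
- lip (a point): Middle of the lower front edge of the cover's lip (cover frame -87, 0, 0 mm).
- thumb_pad (a point): Centre of the blue flat pad, 22 x 50 mm, on top of the cover near its free edge (cover frame 51, 0, 14.5 mm): the place to press. 100 mm above the unit's origin when the cover is home.
- petri_dish: Clear closed culture dish, 94 mm across, 17 mm high, on the bench; origin under its centre. To be left alone.
- sample_bottle: Amber bottle with blue cap, 52 mm across, 110 mm high, standing on the bench; origin under its centre. To be left alone.
- slide_box: Yellow slide box, 87 x 102 x 33 mm, on the bench; origin under its centre. To be left alone.
Things that resemble listed ones, but are neither listed nor needed, are in the scene too. Several things have the shape of the cover; the one meant has the colours described above.

How it is judged:
On the way:
1. the lip is down in the opening, below the ledge, with the cover tilted (free edge up) (x of lip in the frame of unit between -0.107 and -0.063 m and z of lip in the frame of unit between 0.08 and 0.0925 m and y of lip in the frame of unit between -0.012 and 0.012 m and angle between cover's own z axis and vertical above 0.06 rad and z of thumb_pad in the frame of unit above 0.105 m), for 0.1 s.
At the end, for the whole second after the job is handed in: The cover lies at rest and level in the deck's recess (within 2 mm of seat height, 0.02 rad of level, its centre within 19.5 mm of the nominal place), lip under the ledge, and the catch has sprung fully forward (within 1.5 mm) over its free edge (z of cover in the frame of unit between 0.084 and 0.088 m and z of lip in the frame of unit below 0.0885 m and z of thumb_pad in the frame of unit below 0.1028 m and x of lip in the frame of unit below -0.067 m and horizontal distance between cover and seat below 0.0195 m and angle between the z axis of cover and the z axis of unit, either way round below 0.02 rad and value of joint catch below 0.0015 m and linear speed of cover below 0.01 m/s); the robot touches nothing.
It fails at once if the lip is forced: over 30 N between the cover and the unit while the cover is still tilted by more than 0.12 rad (contact force between cover and unit above 30 N and angle between cover's own z axis and vertical above 0.12 rad).
It fails at once if the dish pushed away or tipped (distance of petri_dish from where it was at the start of the episode above 0.02 m or angle between petri_dish's own z axis and vertical above 0.3 rad).
It fails at once if the bottle pushed away or tipped (distance of sample_bottle from where it was at the start of the episode above 0.02 m or angle between sample_bottle's own z axis and vertical above 0.3 rad).
It fails at once if the slide box pushed away or tipped (distance of slide_box from where it was at the start of the episode above 0.02 m or angle between slide_box's own z axis and vertical above 0.3 rad).
It also fails if it takes over 51 s, if anything falls off the work surface, if the arm or the gripper's body presses on something with over 40 N, if the wrist force passes 120 N, or if a joint passes its speed limit or range.

## Working session

There is one attempt and no reset: what is moved stays moved. The work goes in short steps, Python scripts to look and compute and a tool call to move; the robot and the scene stay as the last step left them, time stands still between calls to the robot, and variables do not carry over. Pictures are saved under pics/ and viewed, at most 10 in all, crops included, and the job is handed in when it is done.

Besides the shell and the picture viewer there is one more tool, called after "Emit:" as name(argument=value, ...), one argument or row to a line, values as JSON. arm_command: Moves the arm, as the interface text tells. Its arguments: {"type":"object","properties":{"plan":{"type":"array"},"gripper":{"type":"number"},"force":{"type":"number"}},"required":["plan"]}

```bash
mkdir -p pics; cat > h.py <<'E'
import numpy as np, cv2
from station import *
def cloud(n):
    c=calibration(n); im,d=get_image(n)
    v,u=np.mgrid[0:480,0:640]
    P=np.stack([(u-c['cx'])/c['fx']*d,-(v-c['cy'])/c['fy']*d,-d],-1)
    T=np.array(c['pose']); return im,d,P@T[:3,:3].T+T[:3,3]
E
python3 - <<'E'
from h import *
for n in('top','scene'):
    im,d,W=cloud(n); cv2.imwrite(f'pics/{n}0.png',im); np.savez(f'{n}0.npz',im=im,d=d,W=W)
    print(n,calibration(n))
print(get_obs(),tcp_to_grasp)
E
```

```text
top {'fx': 618.0505265867697, 'fy': 618.0505265867697, 'cx': 323.06556959835893, 'cy': 236.1665144998367, 'pose': array([[-1.97523383e-03,  9.85007060e-01, -1.72502728e-01,
         2.48886961e-01],
       [-9.99997828e-01, -1.83099062e-03,  9.95293578e-04,
        -5.28677459e-02],
       [ 6.64520324e-04,  1.72504319e-01,  9.85008537e-01,
         1.85479516e+00],
       [ 0.00000000e+00,  0.00000000e+00,  0.00000000e+00,
         1.00000000e+00]])}
scene {'fx': 460.65064017799665, 'fy': 460.65064017799665, 'cx': 320.7872947419551, 'cy': 236.35503210868285, 'pose': array([[ 0.47969304, -0.70275539,  0.52538505,  1.24808701],
       [ 0.87743403,  0.38280947, -0.28907861, -0.45416335],
       [ 0.00202918,  0.59965972,  0.80025252,  1.17745462],
       [ 0.        ,  0.        ,  0.        ,  1.        ]])}
{'t': 0.1, 'q': array([-1.37901271e+00,  5.32822871e-02,  1.61417690e+00,  2.76187768e-05,
        1.47599783e+00, -1.19007432e-01]), 'dq': array([-0.00128896, -0.00178233, -0.00555388,  0.00087586, -0.00254353,
        0.00029155]), 'effort': array([-1.56108131e-04, -3.94908679e+01, -3.71361530e+01, -1.98456728e-04,
        3.92823436e-03, -1.22579101e-05]), 'tool_pos': array([ 0.19108319, -0.5948106 ,  0.40357889]), 'tool_rot': array([-3.10189667e+00, -4.85934426e-01,  6.33461489e-05]), 'contact_force': array([0.24512657, 0.25034509, 0.78423352]), 'wrist_torque': array([-0.03378537, -0.05986778,  0.02024929]), 'grip_force': 0.0, 'opening': 0.08552193251892684} 0.1547
```

View pics/top0.png

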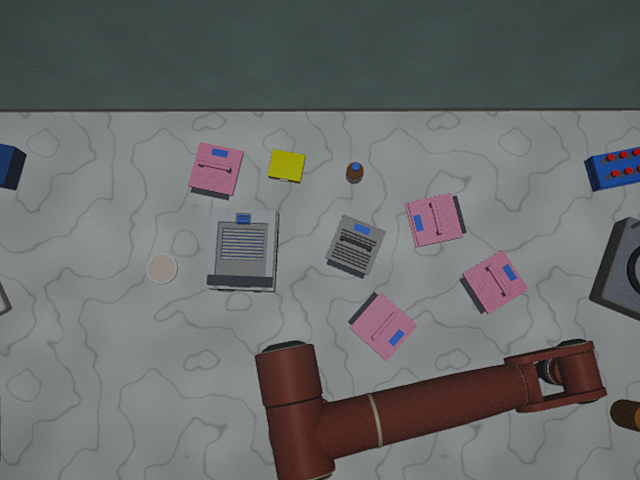

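View pics/scene0.png

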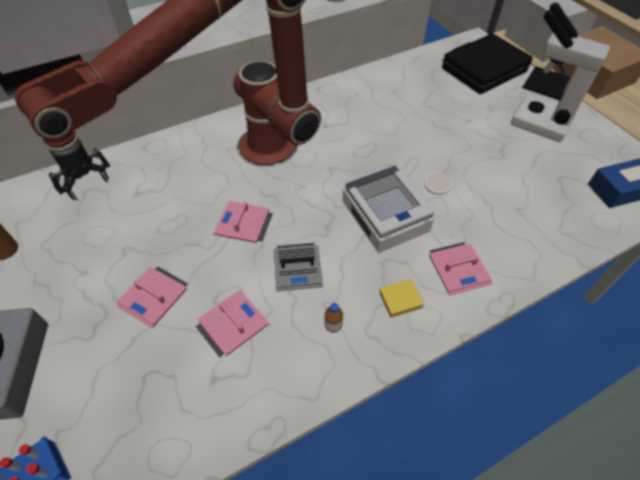

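The top view shows the grey cover at about (355,246), with its pad at (362,229) and handle at (356,243). The unit is at (243,250), with the catch at (243,217) and the dark ledge at (243,281). The dish is at (162,268), the bottle at (355,172) and the box at (287,166).

```bash
python3 - <<'E'
from h import *
def onz(n,uv,z):
    c=calibration(n);T=np.array(c['pose']);uv=np.atleast_2d(uv).astype(float)
    r=np.stack([(uv[:,0]-c['cx'])/c['fx'],-(uv[:,1]-c['cy'])/c['fy'],-np.ones(len(uv))],-1)@T[:3,:3].T
    return T[:3,3]+r*((z-T[2,3])/r[:,2])[:,None]
for n,bx in(('top',dict(cov=(320,205,392,285),unit=(200,205,285,296))),('scene',dict(cov=(268,235,328,295),unit=(335,160,440,260)))):
    f=np.load(n+'0.npz');im,W=f['im'],f['W'];hsv=cv2.cvtColor(im,cv2.COLOR_BGR2HSV)
    for k,(a,b,c,d) in bx.items():
        m=np.zeros((480,640),bool);m[b:d,a:c]=1
        blue=m&(hsv[...,0]>95)&(hsv[...,0]<125)&(hsv[...,1]>120)
        vv,uu=np.nonzero(blue);print(n,k,'blue px',len(uu),uu.mean(),vv.mean(),'W',np.median(W[blue],0).round(4))
        z=.0145 if k=='cov' else .105
        print('  rect',cv2.minAreaRect(np.stack([uu,vv],-1).astype(np.float32)),'onz',onz(n,[[uu.mean(),vv.mean()]],z).round(4))
        dk=m&(im.max(-1)<75)
        nc,L,s,ce=cv2.connectedComponentsWithStats(dk.astype(np.uint8))
        for i in range(1,nc):
            if s[i,4]>60:
                q=L==i;w=W[q]; r=cv2.minAreaRect(w[:,:2].astype(np.float32)*1000)
                print('  dark',s[i],'z',np.percentile(w[:,2],[10,50,90]).round(3),'rect',r)
        if k=='unit' or n=='top':
            w=W[m]; 
            for lo,hi in((.09,.115),(.075,.09),(.01,.02),(.03,.06)):
                q=w[(w[:,2]>lo)&(w[:,2]<hi)]
                if len(q)>50: print('  z',lo,hi,len(q),cv2.minAreaRect(q[:,:2].astype(np.float32)*1000),np.median(q[:,2]))
    g=(cv2.resize(im[200:300,195:395],None,fx=4,fy=4,interpolation=cv2.INTER_CUBIC)) if n=='top' else cv2.resize(im[150:300,260:450],None,fx=4,fy=4)
    cv2.imwrite(f'pics/{n}c.png',g)
E
```

```text
top cov blue px 112 361.4107142857143 228.66964285714286 W [ 0.5939 -0.1698  0.0135]
  rect ((361.4097595214844, 228.73455810546875), (16.225852966308594, 6.8206024169921875), 21.037511825561523) onz [[ 0.594  -0.1709  0.0145]]
  dark [340 232  35  20 211] z [0.013 0.046 0.055] rect ((421.3126525878906, -83.52315521240234), (106.49812316894531, 333.67596435546875), 62.217445373535156)
  dark [327 259  38  19 204] z [-0.001  0.004  0.011] rect ((369.7708740234375, -78.24467468261719), (117.48347473144531, 242.9558868408203), 67.71421813964844)
  z 0.01 0.02 1448 ((547.3550415039062, -152.66458129882812), (214.204833984375, 236.04217529296875), 89.81298828125) 0.014286493486896812
  z 0.03 0.06 156 ((545.2982177734375, -152.3792724609375), (99.01963806152344, 14.069605827331543), 68.82896423339844) 0.04826859904174119
top unit blue px 237 242.7805907172996 232.67088607594937 W [0.5681 0.174  0.1066]
  rect ((242.47604370117188, 235.59902954101562), (40.167884826660156, 41.686668395996094), 2.2906100749969482) onz [[0.566  0.1763 0.105 ]]
  dark [275 229   4  53  61] z [0.068 0.08  0.09
[... 1410 characters left out ...]
0  32 165] z [0.051 0.066 0.079] rect ((872.1630859375, -156.24795532226562), (64.77603149414062, 957.1278076171875), 55.475318908691406)
  z 0.09 0.115 2215 ((523.022216796875, 178.41171264648438), (191.62600708007812, 236.50364685058594), 87.67290496826172) 0.1053597794110781
  z 0.075 0.09 327 ((562.554931640625, 123.06706237792969), (301.33746337890625, 154.3619384765625), 37.28537368774414) 0.08337220131131629
  z 0.01 0.02 295 ((572.167236328125, 330.97491455078125), (52.36985397338867, 369.88995361328125), 52.671085357666016) 0.015780996937101888
  z 0.03 0.06 491 ((563.8576049804688, 121.55982971191406), (300.54302978515625, 150.09132385253906), 36.56100845336914) 0.04607545483574094
```

View pics/topc.png

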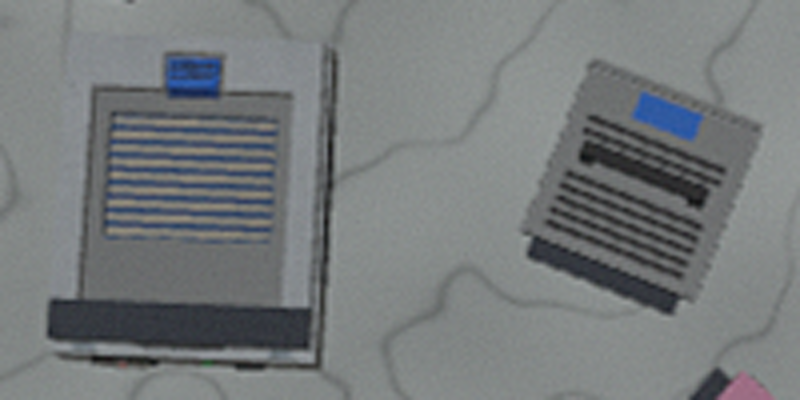

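The crop shows the grey cover lying with its lip towards the robot, and the open unit with the ledge on the robot's side. The unit's top is near z 0.122, so its origin is about 22 mm up on the feet. Next I fit the deck frame.

```bash
python3 - <<'E'
from h import *
for n,(a,b,c,d) in(('top',(200,205,285,296)),('scene',(335,160,440,260))):
    f=np.load(n+'0.npz');im,W=f['im'],f['W'];hsv=cv2.cvtColor(im,cv2.COLOR_BGR2HSV)
    m=np.zeros((480,640),bool);m[b:d,a:c]=1;z=W[...,2]
    h,e=np.histogram(z[m],np.arange(.08,.14,.004));print(n,dict(zip(e.round(3),h)))
    top=m&(z>.115)&(z<.135); w=W[top]
    A=np.c_[w[:,:2]-[.52,.18],np.ones(len(w))];p=np.linalg.lstsq(A,w[:,2],rcond=None)[0];print(' rim plane',p.round(4),len(w))
    print(' top rect',cv2.minAreaRect(w[:,:2].astype(np.float32)*1000))
    seat=m&(z>.098)&(z<.114);w=W[seat];print(' seat rect',cv2.minAreaRect(w[:,:2].astype(np.float32)*1000),np.median(w[:,2]))
    dk=m&(im.max(-1)<75)&top
    nc,L,s,ce=cv2.connectedComponentsWithStats(dk.astype(np.uint8));i=1+s[1:,4].argmax();w=W[L==i]
    print(' ledge',len(w),cv2.minAreaRect(w[:,:2].astype(np.float32)*1000),np.median(w[:,2]))
    bl=m&(hsv[...,0]>95)&(hsv[...,0]<125)&(hsv[...,1]>120)&(z>.115);w=W[bl];print(' catch',len(w),w.mean(0),w.min(0),w.max(0))
    if n=='top':
        # ledge edge lines: per column first/last dark row
        cols=range(214,268); 
        for nm,fn in(('far',min),('near',max)):
            pts=np.array([W[fn(np.nonzero(L[:,u]==i)[0]),u] for u in cols]);l=np.polyfit(pts[:,1],pts[:,0],1);print(nm,'x at y=.18',np.polyval(l,.18),'slope',l[0])
E
```

```text
top {np.float64(0.08): np.int64(34), np.float64(0.084): np.int64(46), np.float64(0.088): np.int64(100), np.float64(0.092): np.int64(155), np.float64(0.096): np.int64(292), np.float64(0.1): np.int64(594), np.float64(0.104): np.int64(827), np.float64(0.108): np.int64(664), np.float64(0.112): np.int64(453), np.float64(0.116): np.int64(527), np.float64(0.12): np.int64(865), np.float64(0.124): np.int64(600), np.float64(0.128): np.int64(235), np.float64(0.132): np.int64(42), np.float64(0.136): np.int64(3)}
 rim plane [ 3.400e-03 -1.000e-04  1.227e-01] 2373
 top rect ((522.1021728515625, 176.5191650390625), (186.1427764892578, 221.80325317382812), 87.48822021484375)
 seat rect ((518.1333618164062, 174.60858154296875), (186.6852264404297, 229.2523956298828), 87.7103500366211) 0.10643904186954023
 ledge 632 ((425.6578674316406, 180.6157684326172), (183.3389892578125, 28.995141983032227), 87.85765075683594) 0.1227668777331512
 catch 110 [0.60182171 0.17391383 0.12732782] [0.58866055 0.15574495 0.11533232] [0.61573911 0.1926252  0.13870899]
far x at y=.18 0.43834039041550693 slope 0.04512449038
[... 407 characters left out ...]
3), np.float64(0.12): np.int64(956), np.float64(0.124): np.int64(362), np.float64(0.128): np.int64(37), np.float64(0.132): np.int64(2), np.float64(0.136): np.int64(0)}
 rim plane [1.10e-03 1.00e-04 1.22e-01] 1750
 top rect ((521.9596557617188, 180.2598876953125), (189.6407928466797, 226.52342224121094), 87.80319213867188)
 seat rect ((522.8775634765625, 178.2181854248047), (185.6816864013672, 222.2846221923828), 88.04236602783203) 0.10625827897225215
 ledge 80 ((435.4973449707031, 175.8289794921875), (117.99885559082031, 17.10957908630371), 82.73800659179688) 0.12212448675381904
 catch 61 [0.60584546 0.17391369 0.127574  ] [0.59431519 0.15591296 0.12214319] [0.61529594 0.19076731 0.13273496]
```

```bash
cat >> h.py <<'E'
from scipy.spatial.transform import Rotation as Ro
def cov(psi,th=0.): return Ro.from_euler('z',psi).as_matrix()@Ro.from_euler('y',-th).as_matrix()
def toolR(psi,th=0.):
    C=cov(psi,th); return np.c_[C[:,1],C[:,0],-C[:,2]]
def go(grasp,psi,th=0.,g=tcp_to_grasp):
    o=get_obs(); R=Ro.from_rotvec(o['tool_rot']).as_matrix(); T=toolR(psi,th)
    p=np.asarray(grasp)-g*T[:,2]
    s=R.T@(p-o['tool_pos'])*100; r=Ro.from_matrix(R.T@T).as_rotvec()
    print('row',s.round(3).tolist()+r.round(4).tolist(),'rows>=',max(np.linalg.norm(s)/4.17,np.degrees(np.linalg.norm(r))/7.16))
E
python3 - <<'E'
from h import *
go((.50,.177,.32),np.radians(-2.7))
c=calibration('wrist');o=get_obs();R=Ro.from_rotvec(o['tool_rot']).as_matrix()
print(c['fx'],c['cx'],c['cy']);print((R.T@c['pose'][:3,:3]).round(3),R.T@(c['pose'][:3,3]-o['tool_pos']))
E
```

```text
row [53.016, -64.05, -6.981, -0.0015, -0.0013, -1.2129] rows>= 20.00896084573455
371.64829954431775 322.9648106927108 236.3080219604011
[[-0.002  0.952  0.306]
 [ 1.     0.002 -0.   ]
 [-0.001  0.306 -0.952]] [ 7.85057637e-02 -8.46673014e-05  3.00549537e-02]
```

Emit:
arm_command(
  plan=[
    [[53, -64, -7, 0, 0, -1.213], [53, -64, -7, 0, 0, -1.213], [53, -64, -7, 0, 0, -1.213], [53, -64, -7, 0, 0, -1.213], [53, -64, -7, 0, 0, -1.213], [53, -64, -7, 0, 0, -1.213], [53, -64, -7, 0, 0, -1.213], [53, -64, -7, 0, 0, -1.213], [53, -64, -7, 0, 0, -1.213], [53, -64, -7, 0, 0, -1.213], [53, -64, -7, 0, 0, -1.213], [53, -64, -7, 0, 0, -1.213]],
  ],
  gripper=-1,
)

```text
t: 1.1
tool_pos: [0.3762, -0.1304, 0.4466]
tool_rot: [2.273, 2.168, 0.0]
contact_force: [1.3, -0.1, -0.7]
opening: 0.0853
grip_force: 0.0
```

```bash
python3 - <<'E'
from h import *
go((.50,.177,.32),np.radians(-2.7))
E
```

```text
row [31.297, 10.904, -2.809, 0.0005, 0.0001, -0.0003] rows>= 7.976197277467346
```

Emit:
arm_command(
  plan=[
    [[31.3, 10.9, -2.8, 0, 0, 0], [31.3, 10.9, -2.8, 0, 0, 0], [31.3, 10.9, -2.8, 0, 0, 0], [31.3, 10.9, -2.8, 0, 0, 0], [31.3, 10.9, -2.8, 0, 0, 0], [31.3, 10.9, -2.8, 0, 0, 0], [31.3, 10.9, -2.8, 0, 0, 0], [31.3, 10.9, -2.8, 0, 0, 0], [31.3, 10.9, -2.8, 0, 0, 0], [31.3, 10.9, -2.8, 0, 0, 0], [31.3, 10.9, -2.8, 0, 0, 0], [31.3, 10.9, -2.8, 0, 0, 0]],
  ],
)

```text
t: 2.1
tool_pos: [0.4997, 0.1742, 0.4743]
tool_rot: [-2.274, -2.167, 0.001]
contact_force: [0.1, 0.8, -0.3]
opening: 0.0852
grip_force: 0.0
```

```bash
cat >> h.py <<'E'
def wrist(tag):
    c=calibration('wrist'); o=get_obs(); im,d=get_image('wrist'); T=np.array(c['pose'])
    v,u=np.mgrid[0:480,0:640]; x=(u-c['cx'])/c['fx'];y=(v-c['cy'])/c['fy'];r=np.hypot(x,y)+1e-9
    D=np.stack([np.sin(r)*x/r,-np.sin(r)*y/r,-np.cos(r)],-1)
    W=(D/np.cos(r)[...,None]*d[...,None])@T[:3,:3].T+T[:3,3]
    Dw=D@T[:3,:3].T
    np.savez(tag+'.npz',im=im,d=d,W=W,D=Dw,C=T[:3,3]); cv2.imwrite(f'pics/{tag}.png',im); print(o['t'],o['tool_pos'],o['tool_rot'])
    return im,W,Dw,T[:3,3]
def plane(D,C,z): # xy of every pixel on a plane
    return C[:2]+D[...,:2]*((z-C[2])/D[...,2])[...,None]
E
python3 -c "
from h import *
wrist('w1')"
```

```text
2.1 [0.49967543 0.17418537 0.47431548] [-2.27419116e+00 -2.16719381e+00  1.08834288e-03]
```

View pics/w1.png

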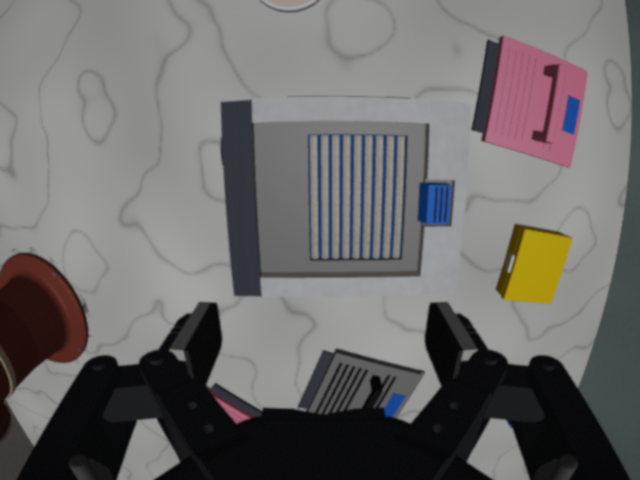

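The wrist view shows the ledge at columns 222–260 and the catch at (436,203). The rim's inner edges are near rows 123 and 275, and the far wall is at column 425. I now find these edges and cast them onto the z=0.122 plane.

```bash
python3 - <<'E'
from h import *
f=np.load('w1.npz');im,W,D,C=f['im'],f['W'],f['D'],f['C'];g=cv2.GaussianBlur(im,(3,3),0).astype(float).mean(-1)
print('z rim',np.median(W[280:292,300:420,2]),'ledge',np.median(W[110:290,235:250,2]),'seat',np.median(W[140:260,270:300,2]))
ZT=.122;XY=plane(D,C,ZT)
def edge(line_pts,sign):  # max gradient along pixel list
    v=np.array([g[a,b] for a,b in line_pts]);d=np.gradient(v)*sign;i=int(d.argmax())
    j=np.clip(i,1,len(d)-2);a,b,c=d[j-1],d[j],d[j+1];o=.5*(a-c)/(a-2*b+c+1e-9);o=np.clip(o,-1,1)
    p=XY[line_pts[j]];q=XY[line_pts[j+1]];return p+o*(q-p)
def fit(pts,ax,nm,at):
    pts=np.array(pts);o=1-ax
    for _ in range(3):
        l=np.polyfit(pts[:,o],pts[:,ax],1);r=abs(pts[:,ax]-np.polyval(l,pts[:,o]));pts=pts[r<max(.0015,2*np.median(r))]
    print(nm,'at',at,np.polyval(l,at).round(4),'slope',l[0].round(4),len(pts),'rms',r.std().round(4))
fit([edge([(r,c) for c in range(245,275)],1) for r in range(130,270,3)],0,'ledge far edge x',.177)
fit([edge([(r,c) for c in range(212,240)],-1) for r in range(110,290,3)],0,'ledge near edge x',.177)
R=[r for r in range(130,270,3) if not 170<r<235]
fit([edge([(r,c) for c in range(412,440)],1) for r in R],0,'far rim x',.177)
fit([edge([(r,c) for r in range(110,135)],-1) for c in range(270,415,3)],1,'+y rim',.516)
fit([edge([(r,c) for r in range(262,290)],1) for c in range(270,415,3)],1,'-y rim',.516)
h=cv2.cvtColor(im,cv2.COLOR_BGR2HSV);m=(h[...,0]>95)&(h[...,0]<125)&(h[...,1]>120);m[:170]=0;m[235:]=0;m[:,:416]=0;m[:,460:]=0
P=plane(D,C,.127)[m];print('catch',P.mean(0),P.min(0),P.max(0))
print(g[115:130,340].astype(int),g[262:290,340].astype(int))
E
```

```text
z rim 0.12405148299364194 ledge 0.1239392665218883 seat 0.10999617603145415
ledge far edge x at 0.177 0.4401 slope 0.0437 47 rms 0.0
ledge near edge x at 0.177 0.4108 slope 0.0397 60 rms 0.0003
far rim x at 0.177 0.5933 slope 0.0437 26 rms 0.0
+y rim at 0.516 0.252 slope -0.0436 39 rms 0.0
-y rim at 0.516 0.1072 slope -0.0449 49 rms 0.0
catch [0.60036479 0.17677227] [0.58501057 0.15759772] [0.61588939 0.19547173]
[153 153 153 152 149 141 132 124 121 120 120 120 120 120 120] [102 105 105 105 105 105 104 104 101  94  84  76  71  73  85 111 137 152
 157 157 157 157 156 156 155 155 155 155]
```

```bash
python3 - <<'E'
from h import *
go((.534,-.18,.24),np.radians(-20.7))
E
```

```text
row [-35.184, 5.154, 7.989, -0.0001, 0.0003, 0.3126] rows>= 8.740100276162424
```

Emit:
arm_command(
  plan=[
    [[-35.2, 5.2, 8, 0, 0, 0.3126], [-35.2, 5.2, 8, 0, 0, 0.3126], [-35.2, 5.2, 8, 0, 0, 0.3126], [-35.2, 5.2, 8, 0, 0, 0.3126], [-35.2, 5.2, 8, 0, 0, 0.3126], [-35.2, 5.2, 8, 0, 0, 0.3126], [-35.2, 5.2, 8, 0, 0, 0.3126], [-35.2, 5.2, 8, 0, 0, 0.3126], [-35.2, 5.2, 8, 0, 0, 0.3126], [-35.2, 5.2, 8, 0, 0, 0.3126], [-35.2, 5.2, 8, 0, 0, 0.3126], [-35.2, 5.2, 8, 0, 0, 0.3126]],
  ],
)

```text
t: 3.15
tool_pos: [0.5347, -0.1796, 0.3949]
tool_rot: [-2.584, -1.786, -0.001]
contact_force: [0.7, -0.1, 0.1]
opening: 0.0856
grip_force: 0.0
```

```bash
python3 -c "
from h import *
wrist('w2')"
```

```text
3.15 [ 0.5346649  -0.17960042  0.39493514] [-2.58446102e+00 -1.78600462e+00 -6.65160101e-04]
```

View pics/w2.png

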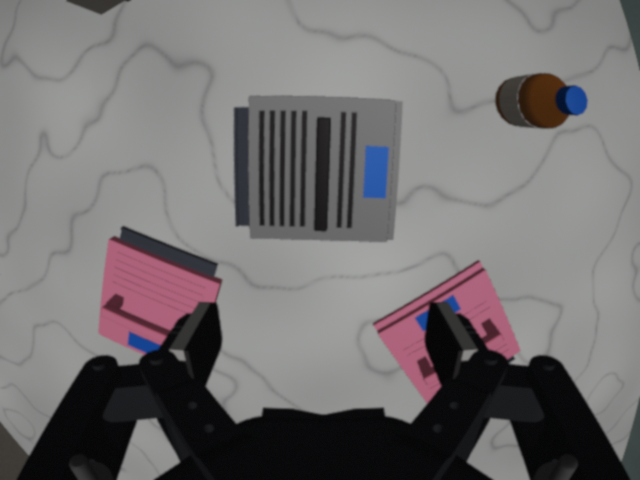

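The cover is clear, with its bar at (322,173) and pad at (376,172). The bottle at (535,100) is well away from it.

```bash
python3 - <<'E'
from h import *
f=np.load('w2.npz');im,W,D,C=f['im'],f['W'],f['D'],f['C'];h=cv2.cvtColor(im,cv2.COLOR_BGR2HSV)
m=np.zeros((480,640),np.uint8);m[90:250,225:410]=1
bl=(m>0)&(h[...,0]>95)&(h[...,0]<125)&(h[...,1]>120);p=plane(D,C,.0145)[bl];pr=cv2.minAreaRect(p.astype(np.float32)*1000);print('pad',p.mean(0),pr)
dk=((m>0)&(im.max(-1)<60)).astype(np.uint8);n,L,s,c=cv2.connectedComponentsWithStats(dk)
i=min(range(1,n),key=lambda k:abs(c[k][0]-322)+abs(c[k][1]-173)+(s[k,4]<300)*999)
q=(L==i);p2=plane(D,C,.05)[q];b=cv2.minAreaRect(p2.astype(np.float32)*1000);print('bar',s[i],b,'z',np.median(W[q][:,2]))
# grey body on z .014
g=(m>0)&(h[...,1]<40)&(im.mean(-1)>75)&(im.mean(-1)<140)
print('floor z',np.median(W[270:300,240:370,2]))
g=cv2.morphologyEx(g.astype(np.uint8),cv2.MORPH_CLOSE,np.ones((9,9)));n,L,s,c=cv2.connectedComponentsWithStats(g);k=1+s[1:,4].argmax()
print('body',s[k],cv2.minAreaRect(plane(D,C,.014)[L==k].astype(np.float32)*1000),np.median(W[L==k][:,2]))
ton=((m>0)&(im.max(-1)<85)&(np.arange(640)[None]<250));p=plane(D,C,.004)[ton];print('tongue',cv2.minAreaRect(p.astype(np.float32)*1000))
E
```

```text
pad [ 0.59250583 -0.16894819] ((592.4794311523438, -169.03009033203125), (49.581390380859375, 21.614110946655273), 68.1113052368164)
bar [ 314  118   16  113 1452] ((545.2784423828125, -149.32359313964844), (97.97396850585938, 11.096699714660645), 67.37027740478516) z 0.050671124572041065
floor z 0.0007814682901280123
body [  226    95   184   148 19283] ((541.861083984375, -148.12200927734375), (141.68643188476562, 179.7364044189453), 67.60591125488281) 0.014819692263850104
tongue ((471.29254150390625, -119.26812744140625), (118.48384857177734, 14.533367156982422), 67.79682159423828)
```

```bash
python3 - <<'E'
from h import *
go((.5453,-.1495,.11),-.389)
E
```

```text
row [3.115, -0.07, 13.054, 0.0007, -0.0003, 0.029] rows>= 3.218359515657168
```

Emit:
arm_command(
  plan=[
    [[3.1, -0.07, 13, 0, 0, 0.029], [3.1, -0.07, 13, 0, 0, 0.029], [3.1, -0.07, 13, 0, 0, 0.029], [3.1, -0.07, 13, 0, 0, 0.029], [3.1, -0.07, 15, 0, 0, 0.029], [3.1, -0.07, 17, 0, 0, 0.029], [3.1, -0.07, 18.5, 0, 0, 0.029], [3.1, -0.07, 19.7, 0, 0, 0.029], [3.1, -0.07, 19.7, 0, 0, 0.029], [3.1, -0.07, 19.7, 0, 0, 0.029]],
  ],
)

```text
t: 4.03
tool_pos: [0.5459, -0.1496, 0.1985]
tool_rot: [2.608, 1.751, 0.0]
contact_force: [-0.4, -0.0, -0.4]
opening: 0.0855
grip_force: 0.0
```

```bash
python3 - <<'E'
from h import *
go((.5453,-.1495,.043),-.389)
E
```

```text
row [-0.015, -0.058, 0.083, 0.0005, 0.0, 0.001] rows>= 0.024614842300747553
```

Close on the bar.

Emit:
arm_command(
  plan=[
    [[0, -0.06, 0.08, 0, 0, 0], [0, -0.06, 0.08, 0, 0, 0], [0, -0.06, 0.08, 0, 0, 0], [0, -0.06, 0.08, 0, 0, 0], [0, -0.06, 0.08, 0, 0, 0], [0, -0.06, 0.08, 0, 0, 0], [0, -0.06, 0.08, 0, 0, 0], [0, -0.06, 0.08, 0, 0, 0], [0, -0.06, 0.08, 0, 0, 0], [0, -0.06, 0.08, 0, 0, 0], [0, -0.06, 0.08, 0, 0, 0], [0, -0.06, 0.08, 0, 0, 0]],
  ],
  gripper=1,
  force=80,
)

```text
t: 5.03
tool_pos: [0.5452, -0.1496, 0.1974]
tool_rot: [2.608, 1.751, 0.0]
contact_force: [-1.5, 1.0, 5.3]
opening: 0.0107
grip_force: 79.1
```

Emit:
arm_command(
  plan=[
    [[0, 0, 0, 0, 0, 0], [0, 0, 0, 0, 0, 0], [0, 0, 0, 0, 0, 0]],
  ],
)

```text
t: 5.28
tool_pos: [0.5452, -0.1496, 0.1974]
tool_rot: [2.608, 1.751, 0.0]
contact_force: [-0.4, 0.2, 4.8]
opening: 0.0105
grip_force: 79.1
```

```bash
python3 - <<'E'
from h import *
o=get_obs();print(o)
# cover centre offset in tool frame assuming cover not moved
R=Ro.from_rotvec(o['tool_rot']).as_matrix();print(R.T@(np.array([.5453,-.1495,.043])-o['tool_pos'])*1000)
E
```

```text
{'t': 5.2833, 'q': array([-3.99460676e-01,  1.33711837e-01,  1.89828173e+00, -9.63153211e-05,
        1.10909993e+00, -1.08589176e-02]), 'dq': array([-1.25031681e-04,  7.86816320e-04, -3.36678481e-05, -1.97105418e-03,
        1.70083676e-03, -9.93006686e-04]), 'effort': array([ 2.42481317e-02, -3.43842280e+01, -2.94797659e+01,  4.68459784e-02,
       -4.11563516e-01, -1.19015019e-02]), 'tool_pos': array([ 0.54521508, -0.14963572,  0.19737457]), 'tool_rot': array([2.60813422e+00, 1.75052001e+00, 3.16508461e-04]), 'contact_force': array([-0.43894586,  0.17770331,  4.7529185 ]), 'wrist_torque': array([0.06504554, 0.26463991, 0.0375389 ]), 'grip_force': 79.1460657119751, 'opening': 0.010471161762859251}
[ 1.71929496e-01 -4.97415175e-02  1.54374551e+02]
```

```bash
cat >> h.py <<'E'
DO=np.array([.517,.1795,.0235]);PS=-.0437;G=.1544
def lipgo(x,z,th,y=0.,dpsi=0.):  # lip lower edge in deck frame, mm
    C=cov(PS+dpsi,th);P=DO+cov(PS)@(np.array([x,y,z])/1000)
    go(P+C@np.array([.087,0,.043]),PS+dpsi,th,G)
def where():
    o=get_obs();R=Ro.from_rotvec(o['tool_rot']).as_matrix();C=np.c_[R[:,1],R[:,0],-R[:,2]]
    lip=o['tool_pos']+G*R[:,2]+C@np.array([-.087,0,-.043]);l=cov(PS).T@(lip-DO)*1000
    print('t',o['t'],'lip(deck)',l.round(2),'tilt',np.arcsin(C[2,0]).round(4),'dpsi',(np.arctan2(C[1,0],C[0,0])-PS).round(4),'F(deck)',(cov(PS).T@o['contact_force']).round(2),'open',o['opening'],'grip',o['grip_force'])
E
python3 - <<'E'
from h import *
where(); lipgo(-66,170,.26)
E
```

```text
t 5.2833 lip(deck) [ -39.22 -298.23  -23.57] tilt 0.0005 dpsi -0.3449 F(deck) [-0.45  0.16  4.75] open 0.010471161762859251 grip 79.1460657119751
row [28.285, -18.145, -20.937, -0.2569, 0.045, -0.3429] rows>= 9.494820443399961
```

Emit:
arm_command(
  plan=[
    [[0, 0, -2, 0, 0, 0], [0, 0, -5, 0, 0, 0], [0, 0, -8.5, 0, 0, 0], [0, 0, -12, 0, 0, 0], [0, 0, -16, 0, 0, 0], [0, 0, -19, 0, 0, 0], [0, 0, -20, 0, 0, 0], [0, 0, -20, 0, 0, 0], [0, 0, -20, 0, 0, 0]],
  ],
)

```text
t: 6.03
tool_pos: [0.5447, -0.1494, 0.3946]
tool_rot: [-2.607, -1.75, 0.002]
contact_force: [0.2, 0.3, -3.3]
opening: 0.0108
grip_force: 78.5
```

```bash
python3 - <<'E'
from h import *
where(); lipgo(-66,150,.26)
E
```

```text
t 6.0333 lip(deck) [ -40.35 -297.77  173.98] tilt -0.0026 dpsi -0.3449 F(deck) [ 0.17  0.32 -3.34] open 0.010828434255265536 grip 78.52233409881592
row [28.284, -18.095, 0.851, -0.26, 0.0443, -0.343] rows>= 8.054517866219298
```

Emit:
arm_command(
  plan=[
    [[28.3, -18.1, 0.85, -0.26, 0.044, -0.343], [28.3, -18.1, 0.85, -0.26, 0.044, -0.343], [28.3, -18.1, 0.85, -0.26, 0.044, -0.343], [28.3, -18.1, 0.85, -0.26, 0.044, -0.343], [28.3, -18.1, 0.85, -0.26, 0.044, -0.343], [28.3, -18.1, 0.85, -0.26, 0.044, -0.343], [28.3, -18.1, 0.85, -0.26, 0.044, -0.343], [28.3, -18.1, 0.85, -0.26, 0.044, -0.343], [28.3, -18.1, 0.85, -0.26, 0.044, -0.343], [28.3, -18.1, 0.85, -0.26, 0.044, -0.343], [28.3, -18.1, 0.85, -0.26, 0.044, -0.343], [28.3, -18.1, 0.85, -0.26, 0.044, -0.343]],
  ],
)

```text
t: 7.03
tool_pos: [0.4847, 0.1799, 0.386]
tool_rot: [2.126, 2.033, 0.262]
contact_force: [-0.3, -0.8, -4.1]
opening: 0.0104
grip_force: 78.8
```

```bash
python3 - <<'E'
from h import *
where(); wrist('w3'); lipgo(-66,108,.26)
E
```

```text
t 7.0333 lip(deck) [-65.88  -1.53 149.45] tilt 0.2587 dpsi -0.0007 F(deck) [-0.28 -0.83 -4.06] open 0.010438698631559318 grip 78.77593874931335
7.0333 [0.48470438 0.17990121 0.3860397 ] [2.12592369 2.03273599 0.26153266]
row [0.132, -1.139, 4.05, -0.0002, 0.0027, -0.0015] rows>= 1.0095213917797545
```

View pics/w3.png

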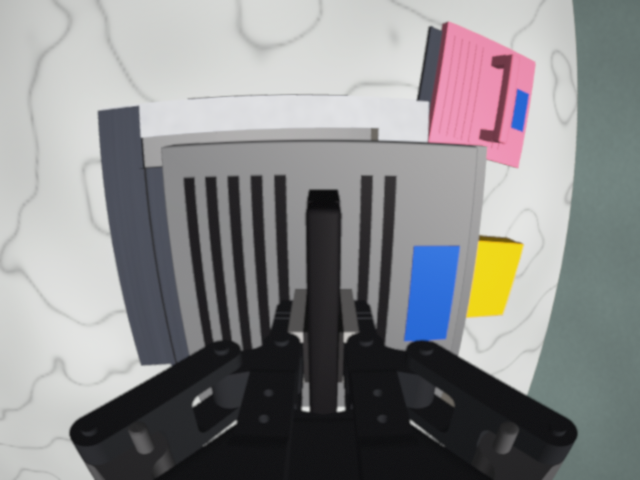

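The view shows the cover held tilted above the deck, with the ledge at columns 100–160 and the pad at (432,293). I check for slip in the grip before lowering.

```bash
python3 - <<'E'
from h import *
f=np.load('w3.npz');im,W,D,Cm=f['im'],f['W'],f['D'],f['C'];h=cv2.cvtColor(im,cv2.COLOR_BGR2HSV)
p=np.array([0.48470438,0.17990121,0.3860397]);R=Ro.from_rotvec([2.12592369,2.03273599,.26153266]).as_matrix()
C=np.c_[R[:,1],R[:,0],-R[:,2]];o=p+G*R[:,2]-C@[0,0,.043]
def cf(P): return (P-o)@C
dl=D@C;c0=(Cm-o)@C
def on(z,m): return (c0+dl*((z-c0[2])/dl[...,2])[...,None])[m]
m=np.zeros((480,640),bool);m[235:350,395:470]=1;bl=m&(h[...,0]>95)&(h[...,0]<125)&(h[...,1]>120)
q=on(.0145,bl)*1000;print('pad x',np.percentile(q[:,0],[1,50,99]).round(1),'y',np.percentile(q[:,1],[1,50,99]).round(1),cv2.minAreaRect(q[:,:2].astype(np.float32)))
g=cf(W[155:170,200:450].reshape(-1,3))*1000;print('top plane fit z~x,y',np.linalg.lstsq(np.c_[g[:,:2],np.ones(len(g))],g[:,2],rcond=None)[0])
for c in (200,300,400,450):
    col=im[130:165,c].mean(-1);r=130+np.abs(np.gradient(col)).argmax();print('edge',c,r,(on(.014,(np.array([r]),np.array([c])))*1000).round(1))
E
```

```text
pad x [40.7 51.2 62.2] y [-25.3   1.7  24.5] ((51.463523864746094, -0.9301204681396484), (51.228267669677734, 22.06498146057129), 89.97396850585938)
top plane fit z~x,y [ 7.96655314e-04  1.89638118e+00 -1.02044325e+02]
edge 200 142 [[-51.7  71.2  14. ]]
edge 300 139 [[-9.  70.9 14. ]]
edge 400 140 [[32.2 71.  14. ]]
edge 450 143 [[54.3 70.7 14. ]]
```

Emit:
arm_command(
  plan=[
    [[0.13, -0.55, 2, 0, 0.0025, -0.001], [0.13, -1.1, 4, 0, 0.0025, -0.001], [0.13, -1.1, 4, 0, 0.0025, -0.001], [0.13, -1.1, 4, 0, 0.0025, -0.001]],
  ],
)

```text
t: 7.42
tool_pos: [0.4844, 0.1809, 0.3452]
tool_rot: [2.127, 2.034, 0.264]
contact_force: [0.6, 0.1, -2.0]
opening: 0.0106
grip_force: 78.8
```

```bash
python3 - <<'E'
from h import *
where(); lipgo(-67,89,.26)
E
```

```text
t 7.4167 lip(deck) [-6.6260e+01 -2.0000e-02  1.0856e+02] tilt 0.2587 dpsi -0.0006 F(deck) [ 0.56  0.11 -2.03] open 0.0105711523667649 grip 78.80144834518433
row [-0.0, -0.598, 1.861, -0.0013, 0.0004, -0.0005] rows>= 0.4687499824353916
```

Emit:
arm_command(
  plan=[
    [[0, -0.15, 0.5, 0, 0, 0], [0, -0.3, 1, 0, 0, 0], [0, -0.45, 1.4, 0, 0, 0], [0, -0.6, 1.85, 0, 0, 0], [0, -0.6, 1.85, 0, 0, 0], [0, -0.6, 1.85, 0, 0, 0]],
  ],
)

```text
t: 7.92
tool_pos: [0.4834, 0.1823, 0.3271]
tool_rot: [2.123, 2.035, 0.269]
contact_force: [-0.3, 0.9, -2.5]
opening: 0.0105
grip_force: 78.7
```

```bash
python3 - <<'E'
from h import *
where(); lipgo(-67,87,.26)
E
```

```text
t 7.9167 lip(deck) [-66.61   1.4   90.43] tilt 0.2618 dpsi 0.0015 F(deck) [-0.36  0.89 -2.5 ] open 0.010457179356752982 grip 78.71953010559082
row [-0.132, -0.091, 0.336, 0.0018, -0.0011, 0.0014] rows>= 0.08934385906008731
```

Emit:
arm_command(
  plan=[
    [[-0.06, -0.05, 0.18, 0, 0, 0], [-0.13, -0.09, 0.3, 0.001, 0, 0.001], [-0.13, -0.09, 0.3, 0.001, 0, 0.001], [-0.13, -0.09, 0.3, 0.001, 0, 0.001]],
  ],
)

```text
t: 8.25
tool_pos: [0.4834, 0.181, 0.3244]
tool_rot: [2.125, 2.035, 0.269]
contact_force: [0.0, -0.5, -3.3]
opening: 0.01
grip_force: 78.7
```

```bash
python3 - <<'E'
from h import *
where(); lipgo(-67,86.5,.26)
E
```

```text
t 8.25 lip(deck) [-66.65   0.23  87.69] tilt 0.2614 dpsi 0.0002 F(deck) [ 0.06 -0.47 -3.29] open 0.010002591568448394 grip 78.71891498565674
row [0.0, -0.037, 0.118, 0.0014, -0.0013, 0.0002] rows>= 0.029633348544896406
```

Emit:
arm_command(
  plan=[
    [[0, -0.03, 0.05, 0, 0, 0], [0, -0.03, 0.1, 0, 0, 0], [0, -0.03, 0.14, 0, 0, 0], [0, -0.03, 0.14, 0, 0, 0]],
  ],
)

```text
t: 8.58
tool_pos: [0.4835, 0.181, 0.3228]
tool_rot: [2.125, 2.035, 0.269]
contact_force: [0.6, 0.1, -2.8]
opening: 0.0105
grip_force: 78.7
```

```bash
python3 - <<'E'
from h import *
where(); lipgo(-74,86.5,.24)
E
```

```text
t 8.5833 lip(deck) [-66.61   0.22  86.15] tilt 0.2613 dpsi 0.0003 F(deck) [ 0.56  0.14 -2.81] open 0.010534543830646436 grip 78.71843576431274
row [-0.0, -0.287, -0.035, 0.0213, -0.0012, 0.0003] rows>= 0.17044250284382784
```

Emit:
arm_command(
  plan=[
    [[0, -0.015, 0.05, 0, 0, 0], [0, -0.03, 0.1, 0, 0, 0], [0, -0.03, 0.1, 0, 0, 0]],
  ],
)

```text
t: 8.83
tool_pos: [0.4836, 0.181, 0.3221]
tool_rot: [2.124, 2.034, 0.269]
contact_force: [0.2, -0.0, -2.7]
opening: 0.0107
grip_force: 78.9
```

```bash
python3 -c "
from h import *
where()"
```

```text
t 8.8333 lip(deck) [-66.36   0.31  85.41] tilt 0.262 dpsi 0.0003 F(deck) [ 0.2  -0.04 -2.68] open 0.010745195529865295 grip 78.89410972595215
```

Emit:
arm_command(
  plan=[
    [[0, -0.015, 0.05, 0, 0, 0], [0, -0.03, 0.1, 0, 0, 0], [0, -0.03, 0.1, 0, 0, 0]],
  ],
)

```text
t: 9.08
tool_pos: [0.4838, 0.181, 0.3216]
tool_rot: [2.124, 2.034, 0.271]
contact_force: [1.5, 0.3, 1.1]
opening: 0.0103
grip_force: 79.2
```

```bash
python3 -c "
from h import *
where()"
```

```text
t 9.0833 lip(deck) [-65.95   0.34  84.87] tilt 0.263 dpsi 0.0002 F(deck) [1.52 0.33 1.11] open 0.010347658411824551 grip 79.18952465057373
```

```bash
sed -i 's/\.1795,\.0235/.1795,.0227/' h.py; python3 - <<'E'
from h import *
where(); lipgo(-67,86.4,.17); lipgo(-75,86.4,.17); lipgo(-82,86.4,.17); lipgo(-86,86.4,.17)
E
```

```text
t 9.0833 lip(deck) [-65.95   0.34  85.67] tilt 0.263 dpsi 0.0002 F(deck) [1.52 0.33 1.11] open 0.010347658411824551 grip 79.18952465057373
row [-0.008, 1.714, 0.796, 0.093, -0.0015, 0.0003] rows>= 0.7444436365478074
row [-0.007, 0.941, 0.588, 0.093, -0.0015, 0.0003] rows>= 0.7444436365478074
row [-0.007, 0.265, 0.406, 0.093, -0.0015, 0.0003] rows>= 0.7444436365478074
row [-0.007, -0.121, 0.302, 0.093, -0.0015, 0.0003] rows>= 0.7444436365478074
```

Emit:
arm_command(
  plan=[
    [[0, 0.57, 0.24, 0.031, 0, 0], [0, 1.14, 0.5, 0.062, 0, 0], [0, 1.71, 0.77, 0.093, -0.001, 0], [0, 1.71, 0.77, 0.093, -0.001, 0], [0, 1.3, 0.68, 0.093, -0.001, 0], [0, 0.94, 0.57, 0.093, -0.001, 0], [0, 0.94, 0.57, 0.093, -0.001, 0], [0, 0.94, 0.57, 0.093, -0.001, 0]],
  ],
)

```text
t: 9.75
tool_pos: [0.4933, 0.1806, 0.3178]
tool_rot: [2.177, 2.086, 0.176]
contact_force: [0.1, -0.7, -1.0]
opening: 0.0106
grip_force: 79.1
```

```bash
python3 - <<'E'
from h import *
where(); lipgo(-82,86.4,.17); lipgo(-86,86.4,.17)
E
```

```text
t 9.75 lip(deck) [-7.646e+01  6.000e-02  8.589e+01] tilt 0.1683 dpsi 0.0006 F(deck) [ 0.14 -0.7  -0.96] open 0.010605358455288802 grip 79.1018271446228
row [-0.005, -0.572, -0.158, -0.0017, -0.0003, 0.0006] rows>= 0.14225193412824919
row [-0.005, -0.966, -0.225, -0.0017, -0.0003, 0.0006] rows>= 0.2378820291766655
```

Emit:
arm_command(
  plan=[
    [[0, -0.15, -0.05, 0, 0, 0], [0, -0.3, -0.08, 0, 0, 0], [0, -0.45, -0.11, 0, 0, 0], [0, -0.57, -0.13, 0, 0, 0], [0, -0.57, -0.13, 0, 0, 0]],
  ],
)

```text
t: 10.17
tool_pos: [0.4879, 0.1808, 0.318]
tool_rot: [2.178, 2.085, 0.176]
contact_force: [0.7, 0.5, -1.3]
opening: 0.0104
grip_force: 79.0
```

```bash
python3 - <<'E'
from h import *
where(); lipgo(-86.5,86.4,.17)
E
```

```text
t 10.1667 lip(deck) [-8.188e+01  4.000e-02  8.615e+01] tilt 0.1682 dpsi 0.0004 F(deck) [ 0.67  0.54 -1.33] open 0.010437034345889688 grip 79.03345942497253
row [-0.002, -0.487, -0.118, -0.0018, -0.0002, 0.0004] rows>= 0.12021418042779695
```

Emit:
arm_command(
  plan=[
    [[0, -0.15, -0.03, 0, 0, 0], [0, -0.3, -0.06, 0, 0, 0], [0, -0.4, -0.08, 0, 0, 0], [0, -0.5, -0.1, 0, 0, 0], [0, -0.5, -0.1, 0, 0, 0]],
  ],
)

```text
t: 10.58
tool_pos: [0.4828, 0.181, 0.318]
tool_rot: [2.178, 2.086, 0.175]
contact_force: [0.5, -0.9, -0.9]
opening: 0.0102
grip_force: 79.0
```

```bash
python3 - <<'E'
from h import *
where(); lipgo(-87.3,86.4,.10); lipgo(-87.3,86.4,.08)
E
```

```text
t 10.5833 lip(deck) [-87.11  -0.    86.14] tilt 0.1677 dpsi 0.0004 F(deck) [ 0.52 -0.88 -0.88] open 0.0102227769596981 grip 78.95178437232971
row [-0.002, 1.301, 0.605, 0.0677, -0.0001, 0.0004] rows>= 0.5414199471100015
row [-0.002, 1.681, 0.809, 0.0877, -0.0001, 0.0004] rows>= 0.7014614751314163
```

Emit:
arm_command(
  plan=[
    [[0, 0.4, 0.2, 0.022, 0, 0], [0, 0.83, 0.4, 0.045, 0, 0], [0, 1.25, 0.6, 0.067, 0, 0], [0, 1.25, 0.6, 0.067, 0, 0], [0, 1.25, 0.6, 0.067, 0, 0]],
  ],
)

```text
t: 11.0
tool_pos: [0.4966, 0.1804, 0.3139]
tool_rot: [2.216, 2.121, 0.106]
contact_force: [-1.7, 0.6, -1.7]
opening: 0.0104
grip_force: 79.0
```

```bash
python3 - <<'E'
from h import *
where(); lipgo(-87.5,86,.05); lipgo(-87.5,86,.0)
E
```

```text
t 11.0 lip(deck) [-8.733e+01 -1.000e-02  8.610e+01] tilt 0.0995 dpsi 0.0 F(deck) [-1.71  0.56 -1.72] open 0.01043688239317434 grip 78.98292660713196
row [0.001, 0.949, 0.463, 0.0495, 0.0, 0.0] rows>= 0.39627183654330617
row [0.001, 1.901, 0.97, 0.0995, 0.0, 0.0] rows>= 0.7963820273916159
```

Emit:
arm_command(
  plan=[
    [[0, 0.3, 0.15, 0.016, 0, 0], [0, 0.63, 0.31, 0.033, 0, 0], [0, 0.95, 0.46, 0.05, 0, 0], [0, 1.25, 0.63, 0.066, 0, 0], [0, 1.25, 0.63, 0.066, 0, 0], [0, 1.25, 0.63, 0.066, 0, 0]],
  ],
)

```text
t: 11.5
tool_pos: [0.5095, 0.1802, 0.3112]
tool_rot: [2.251, 2.156, 0.037]
contact_force: [-9.8, -0.0, 8.4]
opening: 0.0104
grip_force: 80.2
```

```bash
python3 - <<'E'
from h import *
where();print(get_obs()['wrist_torque']); lipgo(-87.5,86,.0)
E
```

```text
t 11.5 lip(deck) [-87.85   0.4   88.25] tilt 0.0335 dpsi 0.0006 F(deck) [-9.74 -0.44  8.45] open 0.010387755842478698 grip 80.24725506376853
[-0.01738507  1.03815536 -0.01078389]
row [-0.034, 0.685, 0.529, 0.0335, -0.0006, 0.0006] rows>= 0.2684883497862372
```

Emit:
arm_command(
  plan=[
    [[0, 0, 0, 0, 0, 0], [0, 0, 0, 0, 0, 0], [0, 0, 0, 0, 0, 0], [0, 0, 0, 0, 0, 0], [0, 0, 0, 0, 0, 0], [0, 0, -2, 0, 0, 0], [0, 0, -5, 0, 0, 0], [0, 0, -8, 0, 0, 0], [0, 0, -11, 0, 0, 0], [0, 0, -12, 0, 0, 0]],
  ],
  gripper=-1,
)

```text
t: 12.33
tool_pos: [0.5058, 0.1801, 0.4351]
tool_rot: [2.247, 2.152, 0.049]
contact_force: [0.5, 0.4, 0.9]
opening: 0.0853
grip_force: 0.0
```

```bash
python3 - <<'E'
from h import *
o=get_obs();print(o['t'],o['opening'],o['tool_pos'])
im,W,D,C=wrist('w4')
go(DO+cov(PS)@np.array([.051,0,.160]),PS,0.,.173)
E
```

```text
12.3333 0.08528312651192953 [0.50580974 0.18013279 0.43510187]
12.3333 [0.50580974 0.18013279 0.43510187] [2.24717537 2.15175261 0.04943775]
row [-0.044, 5.846, 8.244, 0.0447, -0.0025, 0.0004] rows>= 2.4236375089489024
```

View pics/w4.png

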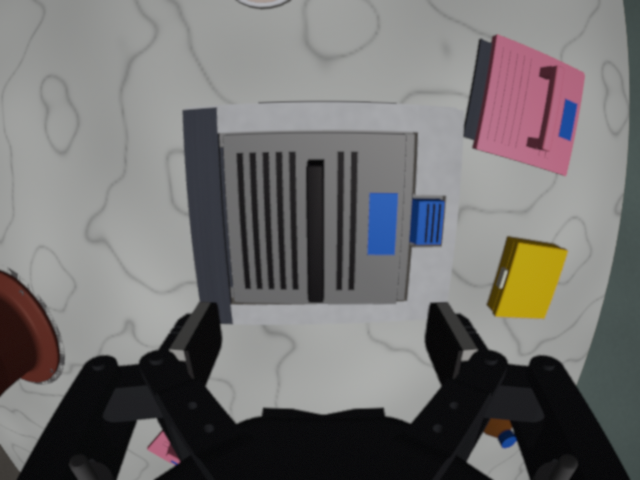

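The cover sits in the recess with its edge at column 410 against the catch at (427,221). Next I press the pad at (382,224) with the fingers closed.

Emit:
arm_command(
  plan=[
    [[0, 2, 2, 0.02, 0, 0], [0, 5.7, 6, 0.0447, -0.0025, 0], [0, 5.7, 8.2, 0.0447, -0.0025, 0], [0, 5.7, 8.2, 0.0447, -0.0025, 0], [0, 5.7, 8.2, 0.0447, -0.0025, 0], [0, 5.7, 8.2, 0.0447, -0.0025, 0], [0, 5.7, 8.2, 0.0447, -0.0025, 0], [0, 5.7, 8.2, 0.0447, -0.0025, 0], [0, 5.7, 8.2, 0.0447, -0.0025, 0], [0, 5.7, 8.2, 0.0447, -0.0025, 0]],
  ],
  gripper=1,
)

```text
t: 13.22
tool_pos: [0.5649, 0.1776, 0.3509]
tool_rot: [-2.266, -2.17, 0.009]
contact_force: [0.1, 0.7, -0.8]
opening: -0.0002
grip_force: 0.0
```

```bash
python3 - <<'E'
from h import *
o=get_obs();print(o['t'],o['opening'],o['contact_force'])
for z in(.112,.1,.097): go(DO+cov(PS)@np.array([.050,0,z]),PS,0.,.173)
E
```

```text
13.2167 -0.0001957668373827719 [ 0.10159032  0.69657125 -0.76992433]
row [-0.012, 0.234, 4.32, -0.0069, 0.0018, 0.0006] rows>= 1.0375571525726117
row [-0.01, 0.242, 5.52, -0.0069, 0.0018, 0.0006] rows>= 1.3250746795496426
row [-0.009, 0.244, 5.82, -0.0069, 0.0018, 0.0006] rows>= 1.3969702929837868
```

Emit:
arm_command(
  plan=[
    [[0, 0.1, 1.5, 0, 0, 0], [0, 0.2, 3.3, -0.006, 0.001, 0], [0, 0.2, 4.2, -0.006, 0.001, 0], [0, 0.2, 4.6, -0.006, 0.001, 0], [0, 0.2, 5, -0.006, 0.001, 0], [0, 0.2, 5.3, -0.006, 0.001, 0], [0, 0.2, 5.5, -0.006, 0.001, 0], [0, 0.2, 5.6, -0.006, 0.001, 0], [0, 0.2, 5.6, -0.006, 0.001, 0]],
  ],
)

```text
t: 13.97
tool_pos: [0.5667, 0.1774, 0.2966]
tool_rot: [-2.268, -2.172, 0.006]
contact_force: [-6.4, -1.8, 11.7]
opening: 0.0003
grip_force: 5.9
```

```bash
python3 - <<'E'
from h import *
o=get_obs();R=Ro.from_rotvec(o['tool_rot']).as_matrix();print('tip deck',cov(PS).T@(o['tool_pos']+.173*R[:,2]-DO)*1000)
E
```

```text
tip deck [ 49.14859976  -0.23241092 100.88998311]
```

Emit:
arm_command(
  plan=[
    [[0, 0, 0.1, 0, 0, 0], [0, 0, 0.2, 0, 0, 0], [0, 0, 0.3, 0, 0, 0], [0, 0, 0.4, 0, 0, 0], [0, 0, 0.4, 0, 0, 0], [0, 0, 0.4, 0, 0, 0]],
  ],
)

```text
t: 14.47
tool_pos: [0.5669, 0.1774, 0.2965]
tool_rot: [-2.268, -2.172, 0.006]
contact_force: [-16.1, -3.7, 28.4]
opening: 0.0001
grip_force: 14.2
```

```bash
python3 - <<'E'
from h import *
o=get_obs();R=Ro.from_rotvec(o['tool_rot']).as_matrix();print('tip deck',cov(PS).T@(o['tool_pos']+.173*R[:,2]-DO)*1000)
E
```

```text
tip deck [ 49.33477942  -0.22852389 100.83063847]
```

It is solid at 28 N without further travel, so the cover is probably home. I retreat and check.

Emit:
arm_command(
  plan=[
    [[0, 0, -0.5, 0, 0, 0], [0, 0, -2, 0, 0, 0], [0, -1.5, -6, 0, 0, 0], [0, -5.5, -10, 0, 0, 0], [0, -5.5, -13, 0, 0, 0], [0, -5.5, -14, 0, 0, 0], [0, -5.5, -14, 0, 0, 0], [0, -5.5, -14, 0, 0, 0]],
  ],
)

```text
t: 15.13
tool_pos: [0.512, 0.1798, 0.4306]
tool_rot: [-2.269, -2.173, 0.002]
contact_force: [0.3, -0.3, -0.7]
opening: -0.0001
grip_force: 0.0
```

```bash
python3 - <<'E'
from h import *
im,W,D,C=wrist('w5')
h=cv2.cvtColor(im,cv2.COLOR_BGR2HSV);z=W[...,2]
bl=((h[...,0]>95)&(h[...,0]<125)&(h[...,1]>120)).astype(np.uint8);bl[:170]=0;bl[290:]=0
n,L,s,c=cv2.connectedComponentsWithStats(bl)
for i in range(1,n):
    if s[i,4]>150:
        q=plane(D,C,.1227 if c[i][0]<405 else .1277)[L==i];dk=(np.c_[q,np.full(len(q),0)]-[*DO[:2],0])@cov(PS)*1000
        print(c[i],s[i],'deck x',np.percentile(dk[:,0],[1,50,99]).round(1),'y',np.percentile(dk[:,1],[1,99]).round(1),'z',np.median(z[L==i]))
# cover top flatness in deck frame
P=(W-DO)@cov(PS)*1000
m=(abs(P[...,1])<65)&(P[...,0]>-65)&(P[...,0]<63)&(im.mean(-1)>80)&(P[...,2]>90)&(P[...,2]<112);p=P[m]
l=np.linalg.lstsq(np.c_[p[:,:2],np.ones(len(p))],p[:,2],rcond=None)[0];print('cover top: slopes',l,'n',len(p))
m=(abs(P[...,1])>78)&(abs(P[...,1])<90)&(P[...,0]>-65)&(P[...,0]<63)&(im.mean(-1)>120);p=P[m];print('rim z',np.median(p[:,2]))
cv2.imwrite('pics/w5c.png',cv2.resize(im[90:340,170:470],None,fx=2.4,fy=2.4,interpolation=cv2.INTER_CUBIC))
E
```

```text
15.1333 [0.51202294 0.17982938 0.43056844] [-2.26885663e+00 -2.17275442e+00  1.88661217e-03]
[392.09733978 221.67472793] [ 378  191   30   62 1654] deck x [38.6 49.1 59.9] y [-24.4  24.6] z 0.12475123829029208
[435.04148607 223.00681115] [ 416  200   39   47 1615] deck x [68.6 83.  97.7] y [-17.7  19.2] z 0.12886007449047288
cover top: slopes [ 2.11832500e-03 -7.46058511e-04  1.01398250e+02] n 17438
rim z 101.48463002700281
```

View pics/w5c.png

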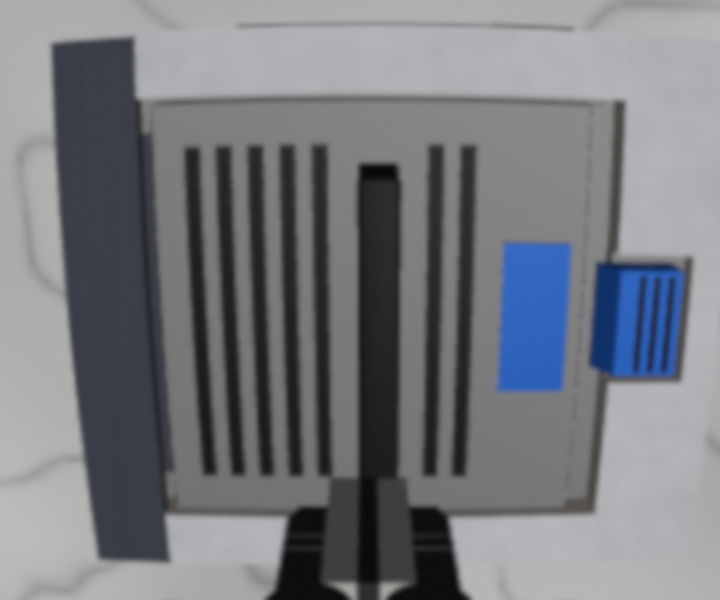

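The crop shows the cover flush and level: its top and the rim are within 0.1 mm, with a slope of 0.002. The catch is forward over the step at crop position (605,320), at the same deck x of about 83 mm as at the start.

```bash
python3 -c "
from station import *
print(finish_job())"
```

```text
the job is handed in; nothing more can be done
None
```

The cover is back on, level and flush with its lip under the ledge and the catch sprung forward over its free edge; the dish, bottle and slide box were not touched, and the job was handed in at about 15 s.

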